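# Set the portioning gauge and feed the daikon to its stop

### The arm

A 6-joint arm with a two-finger parallel gripper is mounted at the origin on a cart in front of the work surface, level with it; the furniture and walls round the work are solid. World frame = base frame: x ahead of the robot, y to its left, z up, the work surface at z = 0. Lengths are in m, angles in rad, forces in N, time in s.
With the tool pointing down it reaches from about 0.375 to 0.925 m from the base axis. Payload 5.7 kg.
Tool frame: the origin (TCP) lies at the very end of the fingers, on their centre line; the grasp point (between the pads) lies bot.hold_point_z behind it (bot.hold_point_z is the distance from the TCP to the grasp point, in m); z points along the fingers, y is the line along which they close (so a half turn about z gives the same grasp; the last joint's range is limited). The gripper opens to 88 mm and grips with 3 to 60 N. Pads are 20 mm wide; open, the fingers measure 115 mm over their backs; the gripper's body (75 mm by 178 mm) begins 61 mm behind the grasp point.
Start: joints at [-1.388, 0.359, 1.51, -0, 1.272, -0.115], TCP at [0.176, -0.574, 0.223] pointing down, gripper open.
Joint ranges: [-2.97, 2.97], [-1.01, 2.36], [0.21, 2.38], [-0.96, 4.11], [0.2, 2.71], [-2.98, 2.98]. Speed limits (rad/s): [2.39, 2.39, 3.14, 3.14, 3.14, 3.14].

### API

Orientations are given as [roll, pitch, yaw] about the fixed x, y, z axes, in that order (R = Rz(yaw) Ry(pitch) Rx(roll)).
In Python, from rig import bot gives the robot as it stands.
- The arm moves only by the shell command python3 jog.py 'ROWS' [OPENING] [FORCE]. ROWS is a JSON object whose key "moves" holds a list of rows, 1 to 5 of them, each of 6 numbers: dx, dy, dz in shares of the most that a row can go, 1 being 62.5 mm, then a rotation vector rx, ry, rz in units of 0.05 rad; each row shifts and turns the commanded pose from where the row before left it, along the tool's axes as they then stand; what a row does not reach is not made up. A row lasts 1/8 s, in which the tool goes at most 0.0625 m and 0.188 rad, less where a joint would pass 70% of its speed; a pose out of reach is approached as far as the arm can. OPENING is the finger opening in m, set as the command begins (- or left out keeps the last). The fingers move at their own pace and stop on an object; FORCE is the grip in N (left out, the last holds). Time passes only in rows, so rows that do not move let the fingers close. It prints the time, the measured TCP pose, the force, the opening and the grip force at its end. Input that does not fit is refused with a message, and nothing moves.
- bot.read_state(): the state, without advancing time (a new reading comes with each control period).
- bot.read_camera(name): name is "scene" or "top" or "wrist"; returns the picture (384x512x3 uint8, red, green, blue); there is no depth.
- bot.camera_info(name): a dict with "fx", "fy", "cx", "cy" (pixels), "k1" (the pictures are not rectified: a ray, as slopes to the right and down, at radius r is drawn at 1 + k1 r^2 times it, then the intrinsics apply), "rvec" (rotation vector, rad) and "tvec" (3), from world to camera coordinates, as OpenCV has them. Camera axes: x right, y down, z forward; pixel columns grow to the right and rows downward; lengths in m; the calibration is good to about 2 mm. A picture is of the moment at which its call begins: read the wrist's pose just before it. camera_info takes no time and is no camera call; for the wrist camera it gives the pose at the moment of the call.
- bot.job_done(): hands the job in; it is judged then, once.
The state is a dict: "clock": time; "joints": joint angles; "qd": joint speeds; "joint_torque": joint torques, N m; "position": TCP position; "eef_rot": TCP orientation; "ft_force": force on the tool from outside, world axes, zero at the start; "torque": the same for the moment, N m; "grip_width": finger opening in m; "grasp_force": force on a finger pad.
Only numpy, scipy, OpenCV 4.12 (cv2) and the standard library are available. Lean on these libraries where they do the work, as an engineer would, in place of code of your own. Each camera call takes 0.05 s, during which the arm holds its last target. There are 200 camera calls.

### The job

Get the portioning gauge ready for the first cut, by gentle pushing only, never gripping: push its sliding stop along the notched rail until it clicks into the middle one of the three notches and leave it there, then push the piece of daikon from behind along its bed, between the knife guides, until its front end rests against the stop, without shoving the stop out of its notch. Nothing is to be picked up, and the things standing round the gauge stay where they are.

Things in the scene. Friction and masses are not known exactly. Their poses are not given: they have to be found in the camera images.
- gauge: Portioning gauge of stainless sheet, fixed, 375 mm long (its y), 136 mm wide (x from -56 to +80 mm). Origin: on the worktop under the knife slot; x across the bed, y along it, z up. At yaw 0, +y is the robot's left and the rail is on the far side. At y = 0 two pairs of knife guide posts, 84 mm high, stand at x = -36 and +36 mm, 67 mm apart inside.
- bed_entry (a point): Point on the bed's centre line at its daikon end, gauge frame (0, 210, 45) mm, axes as the gauge's. The 45-degree V bed (inner bottom edge at z = 14 mm, lips at z = 39 mm, x = -28 and +28 mm) runs from here to y = -165 mm; a 44 mm round piece lies in it with its axis at x = 0, z = 45 mm.
- notch_middle (a point): Middle notch, at the rail's top, gauge frame (62, -70, 52) mm. The bar rail runs along the far side (x = 62 mm, y = -165 to -20 mm); three notches, each 12 mm wide, are cut in its top at y = -90, -70 and -50 mm, for cuts 80, 60 and 40 mm long.
- gauge_stop (a joint): Slide of the stop in m, 0 to 0.095, growing along the gauge's +y to the knife slot. Its sprung plunger (black knob) drops 2 to 3 mm into notches at 0.045, 0.065 (the middle one) and 0.085. It starts in 0 to 0.03: one notch is passed. Running takes about 2 N; at a notch the force dips to nothing as the plunger draws the stop on by up to 6 mm; shoving it out again takes about 14 N.
- stop_face (a point): Centre of the stop plate's face that looks to the knife slot (+y), on the axis of the bed, 45 mm above the worktop. At joint value q it is at y = -125 mm + q in the gauge's frame. Axes as the gauge's.
- stop_tab (a point): Push point on the back (-y side) of the stop plate, on the bed's centre line, 95 mm above the worktop. The plate is 50 mm wide across the bed, 5 mm thick, its top (rolled edge) at z = 108 mm. From its far edge an arm (z = 53 to 67 mm) leads to the saddle on the rail (36 mm along y; knob's top at z = 104 mm, x = 62 mm). Its back is free from z = 70 mm up.
- daikon: Trimmed piece of daikon (white radish), a cylinder 150 mm long, 44 mm thick, about 0.24 kg, lying loose in the V bed on the other side of the knife guides. Origin: on its axis at mid-length, y axis along it, same way as the gauge's y; it may roll about this axis. Pushing it along the bed takes about 2 N.
- daikon_front (a point): Centre of the daikon's end face that looks to the stop (-y end); it starts 20 to 45 mm before the knife slot.
- daikon_tail (a point): Centre of the daikon's rear end face (+y end), on its axis, 45 mm above the worktop: where it is pushed from.
- pan: Ninth-size steel pan, 108 x 176 x 100 mm high, loose, at the stop's end of the gauge: stays there. Origin under its centre.
- peeler: Peeler, 170 x 25 x 18 mm, loose on the robot's side of the gauge: stays there. Origin under its centre.
- greens_bowl: Steel bowl of chopped greens, 128 mm across, 45 mm high, left of the gauge: stays there.
- empty_bowl: Empty steel bowl, 108 mm across, 37 mm high, far left: stays there.
- cup: Steel measuring cup with a handle, 86 x 114 x 76 mm, near left: stays there.
- scraper: Bench scraper lying flat, 105 x 122 x 19 mm, near right: stays there.

How it is judged:
On the way:
1. the stop sits in the middle notch while the daikon is still well short of it (value of joint gauge_stop between 0.063 and 0.067 m and velocity of joint gauge_stop between -0.004 and 0.004 m/s and y of daikon_front in the frame of stop_face above 0.02 m), for 0.3 s.
At the end, for the whole second after the job is handed in: The stop sits in the middle notch (joint 0.065, within 2 mm); the daikon lies straight in the bed, at rest, its front end against the stop's face (gap under 3 mm) (value of joint gauge_stop between 0.063 and 0.067 m and y of daikon_front in the frame of stop_face between -0.003 and 0.003 m and x of daikon in the frame of gauge between -0.004 and 0.004 m and z of daikon in the frame of gauge between 0.04 and 0.05 m and angle between the y axis of daikon and the y axis of gauge, either way round below 0.06 rad and linear speed of daikon below 0.01 m/s); the robot touches nothing.
It fails at once if the daikon is lifted out of its bed (its axis more than 12 mm up) (z of daikon in the frame of gauge above 0.057 m).
It fails at once if the daikon is gripped or rammed (over 30 N between fingers and daikon) (contact force between the fingers and daikon above 30 N).
It fails at once if the stop or the gauge is gripped or forced (over 40 N from the fingers) (contact force between the fingers and gauge above 40 N).
It fails at once if a bystander (pan, peeler, bowl, cup, or scraper) is shoved away by more than 25 mm (distance of any of pan, peeler, greens_bowl, empty_bowl, cup, scraper from where it was at the start of the episode above 0.025 m).
It also fails if it takes over 54 s, if anything falls off the work surface, if the arm or the gripper's body presses on something with over 40 N, if the wrist force passes 120 N, or if a joint passes its speed limit or range.

## Working session

There is one attempt and no reset: what is moved stays moved. The work goes in short steps, Python scripts to look and compute and a shell command to move; the robot and the scene stay as the last step left them, time stands still between calls to the robot, and variables do not carry over. Pictures are saved under pics/ and viewed, at most 10 in all, crops included, and the job is handed in when it is done.

```bash
ls; mkdir -p pics; python3 - <<'E'
from rig import bot
import cv2
s=bot.read_state();print(s['position'],s['eef_rot'],s['clock'],s['grip_width'],bot.hold_point_z)
for n in('scene','top'):
    cv2.imwrite(f'pics/{n}0.png',cv2.resize(bot.read_camera(n)[:,:,::-1],(800,600),interpolation=cv2.INTER_CUBIC))
    print(bot.camera_info(n))
E
```

```text
jog.py
pics
rig.py
[ 0.17590589 -0.57293415  0.22183079] [-3.13978898e+00 -1.77891609e-04  2.97805804e-01] 0.0 0.0879750649421055 0.0187
{'fx': 461.51343722586637, 'fy': 461.51343722586637, 'cx': 258.84504656876265, 'cy': 190.983349339852, 'k1': -0.08601689809957234, 'rvec': array([ 0.74164653, -2.64729208,  1.0238294 ]), 'tvec': array([0.45987445, 0.22560381, 1.11280583])}
{'fx': 420.9935342964728, 'fy': 420.9935342964728, 'cx': 247.56686519100012, 'cy': 195.09442565582208, 'k1': -0.12808305243723567, 'rvec': array([ 2.17140214, -2.19326683,  0.07047646]), 'tvec': array([0.04620234, 0.53280234, 1.28023414])}
```

View pics/top0.png

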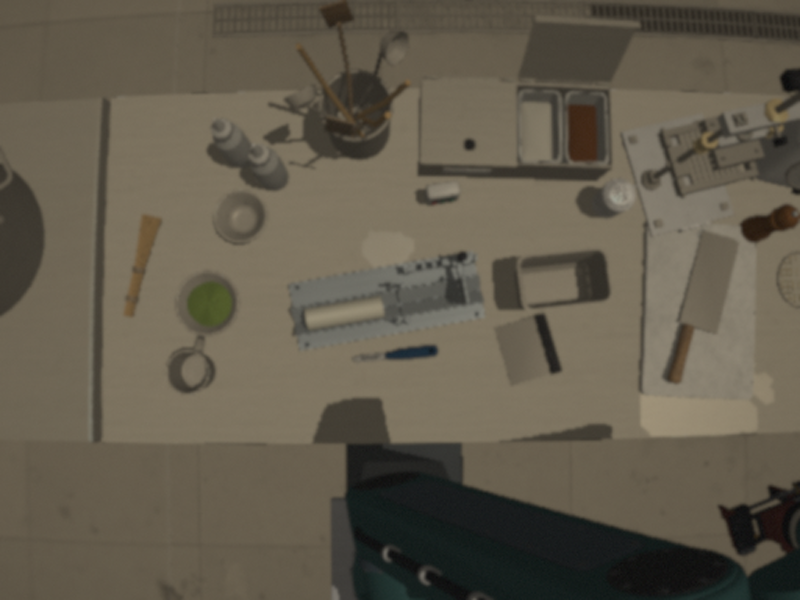

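View pics/scene0.png

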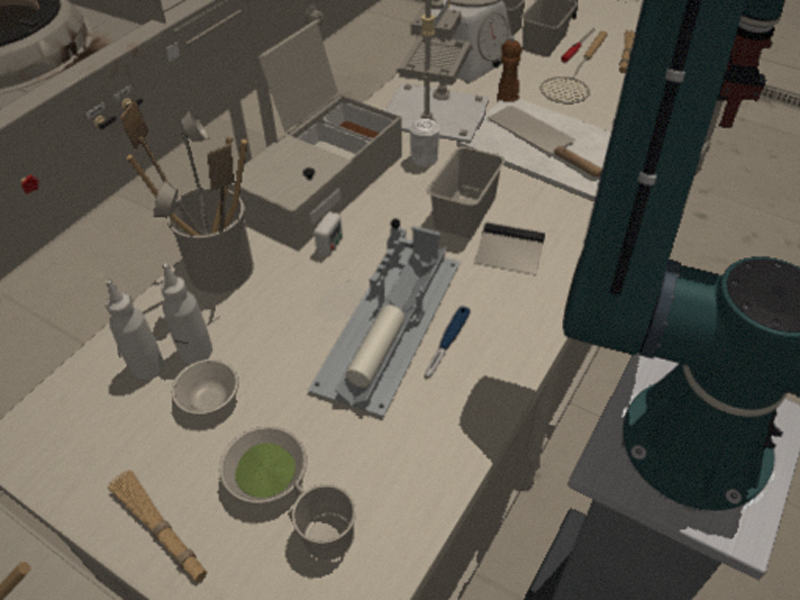

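The top view shows the gauge from about (290,285)/(302,348) to (474,254)/(484,316), with the stop at its right end and the daikon on the left. The pan is close behind the stop. I'll enlarge both views.

```bash
python3 - <<'E'
from rig import bot
import cv2,numpy as np
a=bot.read_camera('top')[150:235,178:328,::-1]   # x5
b=bot.read_camera('scene')[130:275,190:305,::-1]
a=cv2.convertScaleAbs(a,alpha=1.5);b=cv2.convertScaleAbs(b,alpha=1.4)
cv2.imwrite('pics/t1.png',cv2.resize(a,None,fx=5.3,fy=5.3,interpolation=cv2.INTER_CUBIC))
cv2.imwrite('pics/s1.png',cv2.resize(b,None,fx=4,fy=4,interpolation=cv2.INTER_CUBIC))
E
```

```text
(no output)
```

View pics/t1.png

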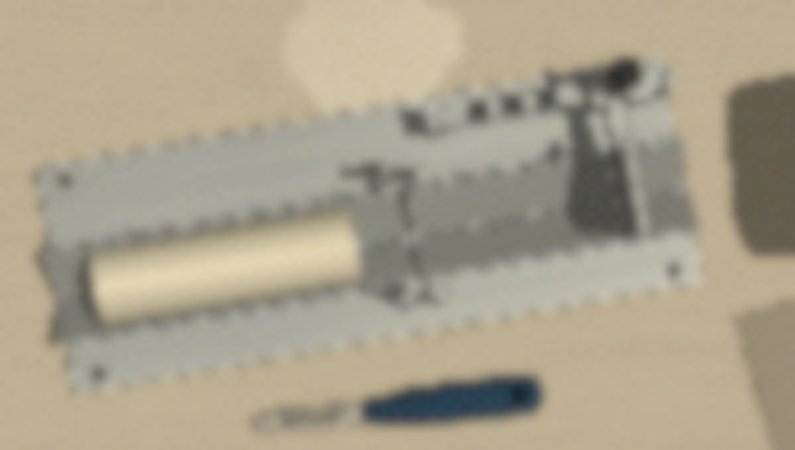

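View pics/s1.png

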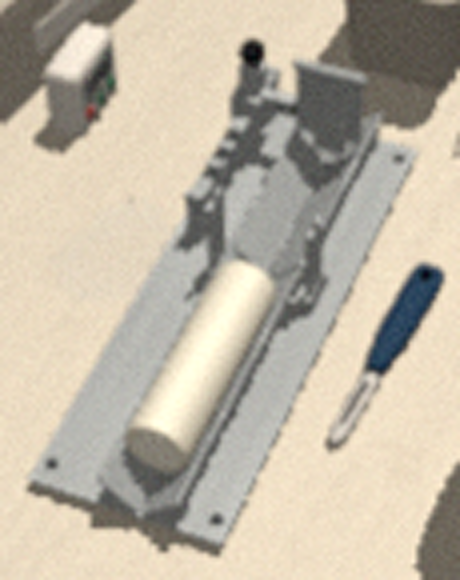

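```bash
cat > h.py <<'E'
from rig import bot
import cv2,numpy as np
from scipy.optimize import least_squares
def proj(n,P):
    c=bot.camera_info(n);R=cv2.Rodrigues(c['rvec'])[0]
    p=np.atleast_2d(P)@R.T+c['tvec'];s=p[:,:2]/p[:,2:]
    s=s*(1+c['k1']*(s**2).sum(1,keepdims=True))
    return s*[c['fx'],c['fy']]+[c['cx'],c['cy']]
def ray(n,uv,z):
    return least_squares(lambda q:(proj(n,[q[0],q[1],z])-uv)[0],[.5,0]).x
def W(g,P):
    P=np.atleast_2d(P);c,s=np.cos(g[2]),np.sin(g[2])
    return np.c_[g[0]+c*P[:,0]-s*P[:,1],g[1]+s*P[:,0]+c*P[:,1],P[:,2]]
def G(g,p):
    d=np.array(p[:2])-g[:2];c,s=np.cos(g[2]),np.sin(g[2]);return np.array([c*d[0]+s*d[1],-s*d[0]+c*d[1]])
T=lambda u,v:np.array([(u+.5)/5.3-.5+178,(v+.5)/5.3-.5+150])
S=lambda u,v:np.array([(u+.5)/4-.5+190,(v+.5)/4-.5+130])
E
python3 - <<'E'
from h import *
C=np.array([[.08,.21,.002],[-.056,.21,.002],[-.056,-.165,.002],[.08,-.165,.002]])
tu=[T(38,172),T(75,392),T(700,282),T(668,62)]
su=[S(30,487),S(220,553),S(415,148)]
f=lambda g:np.r_[(proj('top',W(g,C))-tu).ravel(),(proj('scene',W(g,C[[0,1,2]]))-su).ravel()]
r=least_squares(f,[.5,0,0.1]);g=r.x;print(g,r.fun.round(1))
for s in (slice(0,8),slice(8,14)):
    print(least_squares(lambda g:f(g)[s],g).x)
np.save('g.npy',g)
def show(nm,n,uv,z): print(nm,G(g,ray(n,uv,z)).round(4))
show('knob','top',T(626,73),.104);show('plate n','top',T(645,235),.108);show('plate f','top',T(630,145),.108)
show('tail','top',T(95,290),.045);show('front','top',T(357,245),.045)
show('knobS','scene',S(252,45),.104);show('plate topL','scene',S(297,63),.108);show('plate topR','scene',S(367,78),.108)
show('tailS','scene',S(158,450),.045)
print(W(g,[[0,.21,.045],[0,-.165,.1]]))
print('panedge',ray('top',[(518)/1.5625,(282)/1.5625],.1), G(g,ray('top',[(518)/1.5625,(282)/1.5625],.1)))
E
```

```text
[0.5367751  0.01735372 0.16700676] [ 0.1 -1.   0.3  0.1  0.5 -0.2 -1.5 -1.1 -0.2 -0.5  0.9 -0.4  1.2  2.1]
[0.53489832 0.01699265 0.16167004]
[0.53997623 0.01773313 0.17960455]
knob [ 0.0607 -0.1296]
plate n [-0.0288 -0.1228]
plate f [ 0.0209 -0.1239]
tail [-0.0012  0.184 ]
front [-0.0022  0.0321]
knobS [ 0.0631 -0.1295]
plate topL [ 0.0244 -0.1191]
plate topR [-0.0268 -0.1223]
tailS [-0.001   0.1816]
[[ 0.50186649  0.22443194  0.045     ]
 [ 0.5642033  -0.14535059  0.1       ]]
panedge [ 0.56764911 -0.20450123] [-0.00643484 -0.22390047]
```

The pose fit holds up. The knob x of 61–63 mm matches the 62 mm rail, and the daikon length of 151 mm matches the given 150 mm. The stop is at q≈0.003. I'll close the fingers and turn the tool so that tool x lies along gauge +y.

Units first: shifts go in shares of 62.5 mm and turns go in units of 0.05 rad. So -0.18 rad is -3.6.

```bash
python3 jog.py '{"moves":[[0,0,0,0,0,-3.6],[0,0,0,0,0,-3.6],[0,0,0,0,0,-3.6],[0,0,0,0,0,-3.6],[0,0,0,0,0,-3.6]]}' 0 20
python3 jog.py '{"moves":[[0,0,0,0,0,-3.6],[0,0,0,0,0,-3.6],[0,0,0,0,0,-3.6],[0,0,0,0,0,0]]}'
cat >> h.py <<'E'
def where():
    g=np.load('g.npy');s=bot.read_state();y=s['eef_rot'][2]
    p=G(g,s['position']);f=s['ft_force'];c,n=np.cos(g[2]),np.sin(g[2])
    print('gauge xy',p.round(4),'z',s['position'][2].round(4),'yaw err',(y-g[2]-np.pi/2).round(4),'F gauge xyz',np.round([c*f[0]+n*f[1],-n*f[0]+c*f[1],f[2]],1),'t',s['clock'],'w',round(s['grip_width'],4))
E
python3 -c "
from h import *;where()"
```

```text
clock: 0.82
position: [0.176, -0.5733, 0.2223]
eef_rot: [-3.141, -0.001, 1.204]
ft_force: [-0.3, 0.1, 1.1]
grip_width: 0.0413
grasp_force: 0.0
clock: 1.32
position: [0.176, -0.5734, 0.2224]
eef_rot: [-3.142, -0.001, 1.736]
ft_force: [0.3, -0.1, -0.7]
grip_width: 0.002
grasp_force: 0.0
gauge xy [-0.454  -0.5226] z 0.2224 yaw err -0.0016 F gauge xyz [ 0.3 -0.1 -0.7] t 1.325 w 0.002
```

```bash
for i in 1; do python3 jog.py '{"moves":[[0.48,0.608,0,0,0,0],[0.48,0.608,0,0,0,0],[0.48,0.608,0,0,0,0],[0.48,0.608,0,0,0,0],[0.48,0.608,0,0,0,0]]}'
python3 jog.py '{"moves":[[0.48,0.608,0,0,0,0],[0.48,0.608,0,0,0,0],[0.48,0.608,0,0,0,0],[0.48,0.608,0,0,0,0],[0.48,0.608,0,0,0,0]]}'
python3 jog.py '{"moves":[[0.48,0.608,0,0,0,0],[0.4,0.576,0,0,0,0],[0,0,0,0,0,0],[0,0,0,0,0,0]]}'; done
python3 -c "
from h import *;where()
a=bot.read_camera('top')[150:235,178:328,::-1];b=bot.read_camera('scene')[80:230,210:360,::-1]
a=cv2.resize(a,(600,340),interpolation=2);b=cv2.resize(b,(340,340),interpolation=2)
cv2.imwrite('pics/b.png',cv2.resize(cv2.convertScaleAbs(np.hstack([a,b]),alpha=1.4),(800,290)))"
```

```text
clock: 1.95
position: [0.3393, -0.3929, 0.2227]
eef_rot: [3.141, 0.0, 1.733]
ft_force: [0.5, 0.5, 0.4]
grip_width: 0.0006
grasp_force: 0.0
clock: 2.58
position: [0.5018, -0.2133, 0.2227]
eef_rot: [3.141, 0.0, 1.733]
ft_force: [0.4, -1.4, -0.1]
grip_width: 0.0001
grasp_force: 0.0
clock: 3.08
position: [0.5641, -0.1483, 0.2224]
eef_rot: [-3.14, -0.0, 1.736]
ft_force: [-0.2, -0.4, 0.4]
grip_width: 0.0004
grasp_force: 0.0
gauge xy [-0.0006 -0.1678] z 0.2224 yaw err -0.0016 F gauge xyz [-0.3 -0.4  0.4] t 3.075 w 0.0004
```

View pics/b.png

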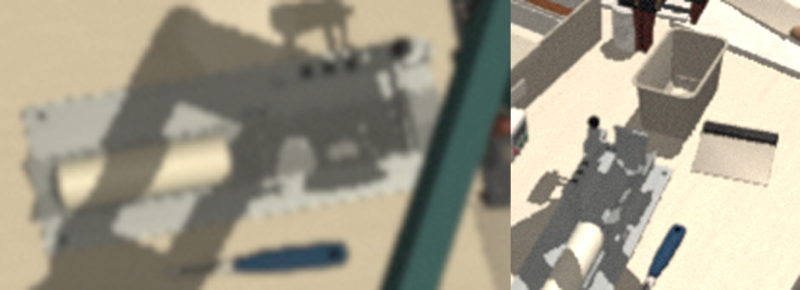

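The plate and pan are clear of the descent column, and the fingers are above the gap. I'll go down.

To row units: 0.035 m is 0.56, 0.032 m is 0.512.

```bash
python3 jog.py '{"moves":[[0,0,0.56,0,0,0],[0,0,0.56,0,0,0],[0,0,0.56,0,0,0],[0,0,0.512,0,0,0],[0,0,0,0,0,0]]}'
python3 jog.py '{"moves":[[0.096,0,0,0,0,0],[0.096,0,0,0,0,0],[0.048,0,0,0,0,0],[0,0,0,0,0,0]]}'
python3 -c "
from h import *;where()
b=bot.read_camera('scene')[80:230,200:350,::-1]
cv2.imwrite('pics/c.png',cv2.resize(cv2.convertScaleAbs(b,alpha=1.4),(600,600),interpolation=2))"
```

```text
clock: 3.8
position: [0.5619, -0.1483, 0.0837]
eef_rot: [-3.137, -0.003, 1.735]
ft_force: [0.1, 0.3, 0.2]
grip_width: 0.0005
grasp_force: 0.0
clock: 4.3
position: [0.5625, -0.1329, 0.0863]
eef_rot: [3.141, 0.0, 1.738]
ft_force: [0.3, -0.0, -0.6]
grip_width: 0.0004
grasp_force: 0.0
gauge xy [ 0.0004 -0.1524] z 0.0863 yaw err 0.0006 F gauge xyz [ 0.3 -0.1 -0.6] t 4.3 w 0.0004
```

View pics/c.png

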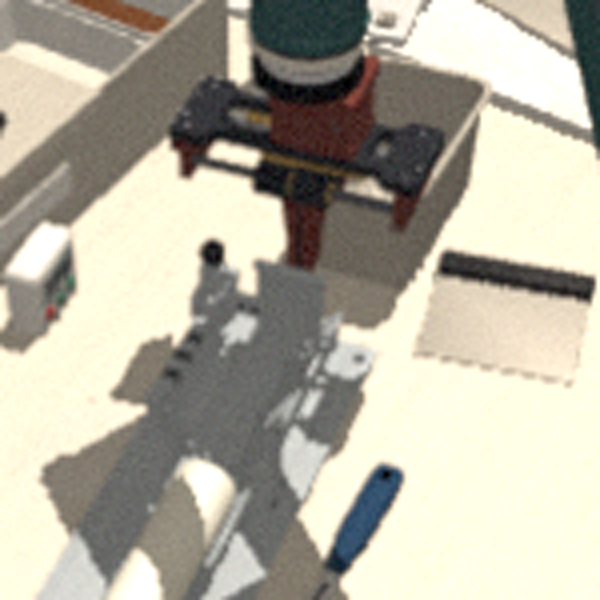

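The fingers are behind the plate, clear of the pan. I'll advance slowly to find contact.

```bash
for k in 1 2 3 4; do :; done
python3 jog.py '{"moves":[[0.048,0,0,0,0,0],[0.048,0,0,0,0,0],[0.048,0,0,0,0,0],[0.032,0,0,0,0,0]]}' | grep -c . ; python3 -c "
from h import *;where()"
python3 jog.py '{"moves":[[0.032,0,0,0,0,0],[0.032,0,0,0,0,0]]}'| grep -c .; python3 -c "
from h import *;where()"
python3 jog.py '{"moves":[[0.032,0,0,0,0,0],[0.032,0,0,0,0,0]]}'| grep -c .; python3 -c "
from h import *;where()"
python3 jog.py '{"moves":[[0.032,0,0,0,0,0],[0.032,0,0,0,0,0]]}'| grep -c .; python3 -c "
from h import *;where()"
```

```text
6
gauge xy [-0.     -0.1415] z 0.0856 yaw err 0.0001 F gauge xyz [-0.4  0.4  0.7] t 4.85 w 0.0003
6
gauge xy [ 1.000e-04 -1.378e-01] z 0.0857 yaw err 0.0001 F gauge xyz [-1.  -2.9 -1.1] t 5.1 w 0.0003
6
gauge xy [ 1.000e-04 -1.342e-01] z 0.0857 yaw err 0.0001 F gauge xyz [-0.7 -4.  -0.9] t 5.35 w 0.0005
6
gauge xy [ 1.000e-04 -1.298e-01] z 0.0857 yaw err -0.0 F gauge xyz [-0.1 -4.4 -1.2] t 5.6 w 0.0002
```

```bash
w(){ python3 -c "
from h import *;where()"; }
python3 jog.py '{"moves":[[0.048,0,0,0,0,0],[0.048,0,0,0,0,0],[0.048,0,0,0,0,0],[0.048,0,0,0,0,0],[0.048,0,0,0,0,0]]}' >/dev/null; w
python3 jog.py '{"moves":[[0.048,0,0,0,0,0],[0.032,0,0,0,0,0]]}'>/dev/null; w
python3 jog.py '{"moves":[[0.032,0,0,0,0,0]]}'>/dev/null; w
python3 jog.py '{"moves":[[0.032,0,0,0,0,0]]}'>/dev/null; w
python3 jog.py '{"moves":[[0.032,0,0,0,0,0]]}'>/dev/null; w
python3 jog.py '{"moves":[[0.032,0,0,0,0,0]]}'>/dev/null; w
python3 jog.py '{"moves":[[0.032,0,0,0,0,0]]}'>/dev/null; w
```

```text
gauge xy [ 1.000e-04 -1.145e-01] z 0.0857 yaw err -0.0 F gauge xyz [-1.  -3.7 -0.5] t 6.225 w 0.0007
gauge xy [ 1.000e-04 -1.094e-01] z 0.0857 yaw err 0.0 F gauge xyz [ 0.3 -3.3 -0.6] t 6.475 w 0.0001
gauge xy [ 0.     -0.1075] z 0.0857 yaw err -0.0 F gauge xyz [-1.  -3.7 -1.3] t 6.6 w 0.0004
gauge xy [ 0.     -0.1056] z 0.0857 yaw err -0.0001 F gauge xyz [-0.3 -3.5 -0.6] t 6.725 w 0.0005
gauge xy [ 0.     -0.1033] z 0.0857 yaw err -0.0002 F gauge xyz [-1.5 -0.6  0.2] t 6.85 w 0.0006
gauge xy [-1.000e-04 -1.008e-01] z 0.0856 yaw err -0.0004 F gauge xyz [-1.   0.3  0.1] t 6.975 w 0.0008
gauge xy [-0.0001 -0.099 ] z 0.0856 yaw err -0.0 F gauge xyz [ 0.  -0.2  0. ] t 7.1 w 0.0003
```

The first notch dip came at tcp y≈-0.104, so the middle one should show at about -0.084. I'll continue in small steps.

```bash
w(){ python3 -c "
from h import *;where()"; }
for k in 1; do
python3 jog.py '{"moves":[[0.024,0,0,0,0,0]]}'>/dev/null; w
python3 jog.py '{"moves":[[0.024,0,0,0,0,0]]}'>/dev/null; w
python3 jog.py '{"moves":[[0.024,0,0,0,0,0]]}'>/dev/null; w
python3 jog.py '{"moves":[[0.024,0,0,0,0,0]]}'>/dev/null; w
python3 jog.py '{"moves":[[0.024,0,0,0,0,0]]}'>/dev/null; w
python3 jog.py '{"moves":[[0.024,0,0,0,0,0]]}'>/dev/null; w
done
```

```text
gauge xy [ 0.     -0.0978] z 0.0857 yaw err 0.0001 F gauge xyz [ 0.  -0.9 -0.2] t 7.225 w 0.0003
gauge xy [ 0.0001 -0.0967] z 0.0857 yaw err 0.0002 F gauge xyz [-1.2 -3.4 -0.3] t 7.35 w 0.0009
gauge xy [ 0.0001 -0.0963] z 0.0857 yaw err 0.0007 F gauge xyz [-1.6 -7.8 -1.9] t 7.475 w 0.0005
gauge xy [ 0.0001 -0.0959] z 0.0858 yaw err 0.0012 F gauge xyz [ -2.4 -11.5  -2.4] t 7.6 w 0.0005
gauge xy [ 0.0002 -0.0953] z 0.0858 yaw err 0.0014 F gauge xyz [ -2.2 -14.6  -3.1] t 7.725 w 0.0007
gauge xy [ 0.0002 -0.0947] z 0.0858 yaw err 0.0018 F gauge xyz [ -4.3 -16.   -3.1] t 7.85 w 0.0004
```

```bash
w(){ python3 -c "
from h import *;where()"; }
for k in 1; do
python3 jog.py '{"moves":[[0.016,0,0,0,0,0]]}'>/dev/null; w
python3 jog.py '{"moves":[[0.016,0,0,0,0,0]]}'>/dev/null; w
python3 jog.py '{"moves":[[0.016,0,0,0,0,0]]}'>/dev/null; w
python3 jog.py '{"moves":[[0,0,0,0,0,0]]}'>/dev/null; w
done
```

```text
gauge xy [ 0.0001 -0.0927] z 0.0858 yaw err 0.0008 F gauge xyz [-2.9 -9.  -1.9] t 7.975 w 0.0004
gauge xy [ 0.0001 -0.0904] z 0.0857 yaw err -0.0 F gauge xyz [-0.3 -4.9 -0.2] t 8.1 w 0.0004
gauge xy [ 0.0001 -0.0884] z 0.0857 yaw err -0.0002 F gauge xyz [-0.8 -2.9  0.9] t 8.225 w 0.0002
gauge xy [ 0.0001 -0.0877] z 0.0857 yaw err -0.0 F gauge xyz [-1.  -2.4  0.3] t 8.35 w 0.0003
```

Out of the first notch and running free again. I'll creep to the dip of the middle one.

```bash
w(){ python3 -c "
from h import *;where()"; }
for k in 1; do
python3 jog.py '{"moves":[[0.016,0,0,0,0,0]]}'>/dev/null; w
python3 jog.py '{"moves":[[0.016,0,0,0,0,0]]}'>/dev/null; w
python3 jog.py '{"moves":[[0.016,0,0,0,0,0]]}'>/dev/null; w
python3 jog.py '{"moves":[[0.016,0,0,0,0,0]]}'>/dev/null; w
python3 jog.py '{"moves":[[0.008,0,0,0,0,0]]}'>/dev/null; w
python3 jog.py '{"moves":[[0,0,0,0,0,0]]}'>/dev/null; w
done
```

```text
gauge xy [ 0.0001 -0.0868] z 0.0857 yaw err 0.0001 F gauge xyz [-1.2 -3.1 -1. ] t 8.475 w 0.0006
gauge xy [ 0.0001 -0.0856] z 0.0857 yaw err 0.0001 F gauge xyz [-1.  -3.1 -1.2] t 8.6 w 0.0009
gauge xy [ 0.     -0.0846] z 0.0857 yaw err 0.0001 F gauge xyz [-0.1 -1.6 -0.7] t 8.725 w 0.0006
gauge xy [ 0.     -0.0834] z 0.0857 yaw err -0.0 F gauge xyz [-0.6 -1.7 -0.4] t 8.85 w 0.0003
gauge xy [ 0.0001 -0.0826] z 0.0856 yaw err -0.0002 F gauge xyz [-0.5 -0.  -0.9] t 8.975 w 0.0005
gauge xy [ 0.     -0.0827] z 0.0856 yaw err -0.0 F gauge xyz [ 0.2 -0.5  0.1] t 9.1 w 0.0004
```

The force dipped to nothing at -0.083, as predicted. I'll feel lightly for the seated stop, which should resist at about -0.077.

```bash
w(){ python3 -c "
from h import *;where()"; }
for k in 1; do
python3 jog.py '{"moves":[[0.016,0,0,0,0,0],[0.016,0,0,0,0,0]]}'>/dev/null; w
python3 jog.py '{"moves":[[0.016,0,0,0,0,0],[0.016,0,0,0,0,0]]}'>/dev/null; w
python3 jog.py '{"moves":[[0.016,0,0,0,0,0]]}'>/dev/null; w
python3 jog.py '{"moves":[[0.016,0,0,0,0,0]]}'>/dev/null; w
done
```

```text
gauge xy [ 0.    -0.081] z 0.0856 yaw err -0.0001 F gauge xyz [-0.1 -0.2 -0.1] t 9.35 w 0.0005
gauge xy [ 0.     -0.0791] z 0.0857 yaw err -0.0001 F gauge xyz [ 0.6 -0.6 -0.1] t 9.6 w 0.0006
gauge xy [ 0.0001 -0.0781] z 0.0857 yaw err -0.0 F gauge xyz [0.6 0.3 0.3] t 9.725 w 0.0004
gauge xy [ 0.     -0.0771] z 0.0857 yaw err -0.0 F gauge xyz [ 0.1 -0.3  0.2] t 9.85 w 0.0003
```

The stop is seated. Next I'll back off, lift, and go over to behind the daikon tail (y≈0.183) at gauge y≈0.22.

```bash
w(){ python3 -c "
from h import *;where()"; }
python3 jog.py '{"moves":[[-0.16,0,0,0,0,0],[-0.16,0,0,0,0,0],[0,0,-0.48,0,0,0],[0,0,-0.64,0,0,0],[0,0,-0.64,0,0,0]]}'>/dev/null; w
python3 jog.py '{"moves":[[0.8,0,0,0,0,0],[0.848,0,0,0,0,0],[0.848,0,0,0,0,0],[0.848,0,0,0,0,0],[0.848,0,0,0,0,0]]}'>/dev/null
python3 jog.py '{"moves":[[0.848,0,0,0,0,0],[0.064,0,0,0,0,0],[0,0,0,0,0,0],[0,0,0,0,0,0]]}'>/dev/null; w
python3 -c "
from h import *
g=np.load('g.npy')
a=bot.read_camera('top')[150:235,178:328,::-1];b=bot.read_camera('scene')[100:275,190:365,::-1]
a=cv2.resize(a,(450,255),interpolation=2);b=cv2.resize(b,(540,540),interpolation=2)
a=cv2.copyMakeBorder(a,0,285,0,0,0)
cv2.imwrite('pics/d.png',cv2.resize(cv2.convertScaleAbs(np.hstack([b,a]),alpha=1.4),(800,436)))"
```

```text
gauge xy [-0.0002 -0.0981] z 0.1967 yaw err -0.0007 F gauge xyz [ 0.6 -0.3 -0.3] t 10.475 w -0.0
gauge xy [2.000e-04 2.203e-01] z 0.1956 yaw err -0.0015 F gauge xyz [ 0.3 -0.2 -0.6] t 11.6 w 0.0006
```

View pics/d.png

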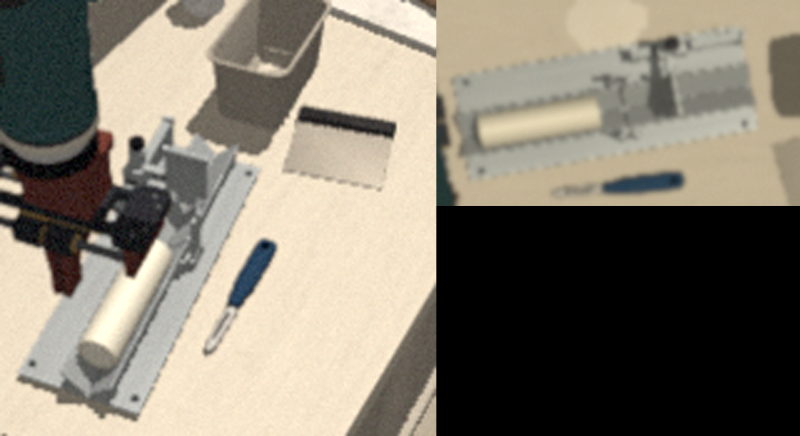

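The daikon is unmoved and the stop has moved up the rail. I'll check the stop's position and where the TCP projects.

```bash
python3 -c "
from h import *
g=np.load('g.npy')
for v in (85,112):
  u=672+(v-85)*.2
  print(G(g,ray('top',[(u-436)/2.424+178,v/2.424+150],.108)))
s=bot.read_state();p=proj('scene',s['position'])[0];print((p-[190,100])*3.086*.808)
print('tail',G(g,ray('top',[(477-436)/2.424+178,128/2.424+150],.045)))
# knob
k=(np.array([672-436,44])/2.424+[178,150]);print('knob',G(g,ray('top',k,.104)))"
```

```text
[ 0.00849462 -0.05957138]
[-0.02425645 -0.06007104]
[ 67.9545006  285.88925591]
tail [0.00365012 0.18503447]
knob [ 0.05726142 -0.06879734]
```

The plate and knob moved 61–63 mm, giving q≈0.065, and the TCP projection matches the picture. I'll lower behind the tail and make contact.

```bash
w(){ python3 -c "
from h import *;where()"; }
python3 jog.py '{"moves":[[0,0,0.64,0,0,0],[0,0,0.64,0,0,0],[0,0,0.64,0,0,0],[0,0,0.592,0,0,0],[0,0,0,0,0,0]]}'>/dev/null; w
python3 jog.py '{"moves":[[-0.096,0,0,0,0,0],[-0.096,0,0,0,0,0],[-0.048,0,0,0,0,0],[-0.048,0,0,0,0,0]]}'>/dev/null; w
python3 jog.py '{"moves":[[-0.048,0,0,0,0,0],[-0.048,0,0,0,0,0]]}'>/dev/null; w
python3 jog.py '{"moves":[[-0.048,0,0,0,0,0],[-0.048,0,0,0,0,0]]}'>/dev/null; w
python3 jog.py '{"moves":[[-0.048,0,0,0,0,0],[-0.048,0,0,0,0,0]]}'>/dev/null; w
```

```text
gauge xy [-0.0022  0.2205] z 0.0365 yaw err -0.0014 F gauge xyz [-0.2 -0.2  0.1] t 12.325 w 0.0005
gauge xy [0.0005 0.2035] z 0.0395 yaw err -0.0002 F gauge xyz [-0.6 -0.8 -0.3] t 12.825 w 0.0002
gauge xy [0.     0.1977] z 0.0388 yaw err 0.0001 F gauge xyz [0.3 0.1 0.1] t 13.075 w 0.0006
gauge xy [0.     0.1919] z 0.0387 yaw err -0.0001 F gauge xyz [0.1 2.2 0.4] t 13.325 w 0.0005
gauge xy [-0.      0.1857] z 0.0387 yaw err -0.0 F gauge xyz [0.  2.  0.7] t 13.575 w 0.0008
```

Contact at about 0.193. I'll push on to about 0.115.

```bash
w(){ python3 -c "
from h import *;where()"; }
for k in 1; do
python3 jog.py '{"moves":[[-0.064,0,0,0,0,0],[-0.064,0,0,0,0,0],[-0.064,0,0,0,0,0],[-0.064,0,0,0,0,0],[-0.064,0,0,0,0,0]]}'>/dev/null; w
python3 jog.py '{"moves":[[-0.064,0,0,0,0,0],[-0.064,0,0,0,0,0],[-0.064,0,0,0,0,0],[-0.064,0,0,0,0,0],[-0.064,0,0,0,0,0]]}'>/dev/null; w
python3 jog.py '{"moves":[[-0.064,0,0,0,0,0],[-0.064,0,0,0,0,0],[-0.064,0,0,0,0,0],[-0.064,0,0,0,0,0],[-0.064,0,0,0,0,0]]}'>/dev/null; w
python3 jog.py '{"moves":[[-0.048,0,0,0,0,0],[-0.048,0,0,0,0,0],[-0.032,0,0,0,0,0]]}'>/dev/null; w
done
```

```text
gauge xy [0.     0.1655] z 0.0387 yaw err -0.0 F gauge xyz [ 0.4  1.1 -0.9] t 14.2 w 0.0002
gauge xy [1.000e-04 1.455e-01] z 0.0387 yaw err 0.0 F gauge xyz [ 0.   1.5 -0.4] t 14.825 w 0.0007
gauge xy [1.000e-04 1.255e-01] z 0.0387 yaw err -0.0 F gauge xyz [ 0.1  1.2 -0.9] t 15.45 w 0.0004
gauge xy [1.000e-04 1.176e-01] z 0.0387 yaw err -0.0001 F gauge xyz [ 0.2  0.6 -0.4] t 15.825 w 0.0005
```

```bash
w(){ python3 -c "
from h import *;where()"; }
for k in 1; do
python3 jog.py '{"moves":[[-0.032,0,0,0,0,0],[-0.032,0,0,0,0,0]]}'>/dev/null; w
python3 jog.py '{"moves":[[-0.032,0,0,0,0,0],[-0.016,0,0,0,0,0]]}'>/dev/null; w
python3 jog.py '{"moves":[[-0.016,0,0,0,0,0],[-0.016,0,0,0,0,0]]}'>/dev/null; w
python3 jog.py '{"moves":[[-0.016,0,0,0,0,0]]}'>/dev/null; w
python3 jog.py '{"moves":[[-0.016,0,0,0,0,0]]}'>/dev/null; w
python3 jog.py '{"moves":[[-0.016,0,0,0,0,0]]}'>/dev/null; w
done
```

```text
gauge xy [1.000e-04 1.137e-01] z 0.0387 yaw err 0.0 F gauge xyz [0.7 1.3 0. ] t 16.075 w 0.0006
gauge xy [1.000e-04 1.107e-01] z 0.0387 yaw err -0.0002 F gauge xyz [-0.   1.1 -0. ] t 16.325 w 0.0004
gauge xy [0.     0.1088] z 0.0387 yaw err 0.0001 F gauge xyz [ 0.8  1.8 -0.6] t 16.575 w 0.0006
gauge xy [1.000e-04 1.077e-01] z 0.0387 yaw err 0.0 F gauge xyz [ 0.3  1.  -0. ] t 16.7 w 0.0002
gauge xy [1.000e-04 1.067e-01] z 0.0387 yaw err 0.0 F gauge xyz [ 0.3  1.9 -1.1] t 16.825 w 0.0005
gauge xy [1.000e-04 1.057e-01] z 0.0387 yaw err 0.0 F gauge xyz [ 0.8  1.5 -1. ] t 16.95 w 0.0006
```

```bash
w(){ python3 -c "
from h import *;where()"; }
for k in 1; do
python3 jog.py '{"moves":[[-0.016,0,0,0,0,0]]}'>/dev/null; w
python3 jog.py '{"moves":[[-0.016,0,0,0,0,0]]}'>/dev/null; w
python3 jog.py '{"moves":[[-0.016,0,0,0,0,0]]}'>/dev/null; w
python3 jog.py '{"moves":[[-0.008,0,0,0,0,0]]}'>/dev/null; w
done
```

```text
gauge xy [1.000e-04 1.047e-01] z 0.0387 yaw err -0.0 F gauge xyz [ 0.9  1.2 -0.1] t 17.075 w 0.0004
gauge xy [0.     0.1038] z 0.0387 yaw err 0.0001 F gauge xyz [ 1.2  0.5 -0.3] t 17.2 w 0.0005
gauge xy [1.000e-04 1.027e-01] z 0.0387 yaw err -0.0 F gauge xyz [ 0.5  0.2 -1. ] t 17.325 w 0.0004
gauge xy [1.000e-04 1.026e-01] z 0.0387 yaw err -0.0004 F gauge xyz [0.  4.3 0.3] t 17.45 w 0.0006
```

Resistance begins at 0.1026, against a predicted 0.102. I'll nudge a little more to confirm.

```bash
w(){ python3 -c "
from h import *;where()"; }
python3 jog.py '{"moves":[[-0.008,0,0,0,0,0]]}'>/dev/null; w
python3 jog.py '{"moves":[[-0.0064,0,0,0,0,0]]}'>/dev/null; w
python3 jog.py '{"moves":[[0,0,0,0,0,0]]}'>/dev/null; w
```

```text
gauge xy [1.000e-04 1.024e-01] z 0.0387 yaw err -0.0006 F gauge xyz [ 1.6  6.9 -0.1] t 17.575 w 0.0003
gauge xy [1.000e-04 1.023e-01] z 0.0387 yaw err -0.0007 F gauge xyz [0.9 8.  0.4] t 17.7 w 0.0004
gauge xy [1.000e-04 1.023e-01] z 0.0387 yaw err -0.0005 F gauge xyz [1.  7.1 0.5] t 17.825 w 0.0002
```

The daikon is firmly against the stop, at 7–8 N where 14 N would shove it out. I'll back off, lift and look.

```bash
w(){ python3 -c "
from h import *;where()"; }
python3 jog.py '{"moves":[[0.048,0,0,0,0,0],[0.16,0,0,0,0,0],[0.32,0,0,0,0,0],[0.32,0,0,0,0,0],[0,0,0,0,0,0]]}'>/dev/null; w
python3 jog.py '{"moves":[[0,0,-0.64,0,0,0],[0,0,-0.8,0,0,0],[0,0,-0.8,0,0,0],[0.8,0,0,0,0,0],[0.8,0,0,0,0,0]]}'>/dev/null
python3 jog.py '{"moves":[[0.8,0,0,0,0,0],[0,0,0,0,0,0],[0,0,0,0,0,0]]}'>/dev/null; w
python3 -c "
from h import *
a=bot.read_camera('top')[150:235,178:328,::-1]
cv2.imwrite('pics/e.png',cv2.resize(cv2.convertScaleAbs(a,alpha=1.5),None,fx=5.3,fy=5.3,interpolation=cv2.INTER_CUBIC))"
```

```text
gauge xy [-1.000e-04  1.554e-01] z 0.0387 yaw err 0.0021 F gauge xyz [-0.2 -0.1 -0.3] t 18.45 w 0.0004
gauge xy [-2.000e-04  3.035e-01] z 0.1784 yaw err 0.0006 F gauge xyz [-0.1 -0.3  0. ] t 19.45 w 0.0005
```

View pics/e.png

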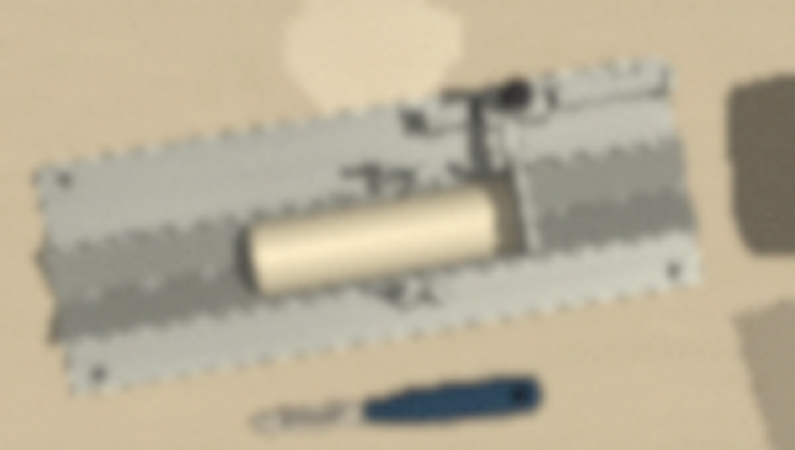

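```bash
python3 -c "
from h import *
g=np.load('g.npy')
for n,u,v,z in(('front',497,220,.06),('front',497,220,.045),('tail',252,262,.045),('plate',533,240,.108),('plate mid',525,200,.108),('knob',516,95,.104)):
  print(n,G(g,ray('top',T(u,v),z)).round(4))
print('gap bounds, expected px of front face at y=-.06:',[(proj('top',W(g,[0,-.06,z]))[0]-[178,150])*5.3 for z in(.045,.066,.108)])
print('start plate',G(g,ray('top',T(638,190),.108)))"
```

```text
front [-0.0033 -0.0482]
front [-0.0022 -0.0491]
tail [-0.0012  0.0928]
plate [-0.0208 -0.0624]
plate mid [ 0.0014 -0.062 ]
knob [ 0.0593 -0.068 ]
gap bounds, expected px of front face at y=-.06: [array([512.89961511, 210.71107128]), array([515.06135019, 207.59593671]), array([519.6085195 , 201.04287404])]
start plate [-0.00405836 -0.12360309]
```

The visible front edge is at -0.049, 11 mm short of where it should be. It may just be the plate's shadow on the daikon, so I'll check the colour of the dark band.

```bash
python3 -c "
from h import *
g=np.load('g.npy');im=np.mean([bot.read_camera('top').astype(float) for _ in range(4)],0)
for y in np.arange(-.036,-.075,-.003):
  p=proj('top',W(g,[0,y,.066]))[0];c=im[int(round(p[1])),int(round(p[0]))];print(round(y,3),c.round(),'r/b',round(c[0]/c[2],2))
s=bot.read_camera('scene')[170:220,250:305,::-1]
cv2.imwrite('pics/f.png',cv2.resize(cv2.convertScaleAbs(s,alpha=1.5),None,fx=10,fy=10,interpolation=cv2.INTER_CUBIC))"
```

```text
-0.036 [162. 153. 128.] r/b 1.27
-0.039 [159. 150. 126.] r/b 1.26
-0.042 [158. 148. 125.] r/b 1.27
-0.045 [145. 136. 115.] r/b 1.26
-0.048 [114. 108.  91.] r/b 1.26
-0.051 [90. 85. 72.] r/b 1.25
-0.054 [84. 79. 67.] r/b 1.25
-0.057 [78. 74. 63.] r/b 1.24
-0.06 [78. 76. 68.] r/b 1.16
-0.063 [97. 96. 88.] r/b 1.1
-0.066 [112. 112. 103.] r/b 1.09
-0.069 [110. 108. 101.] r/b 1.09
-0.072 [100. 100.  92.] r/b 1.09
```

View pics/f.png

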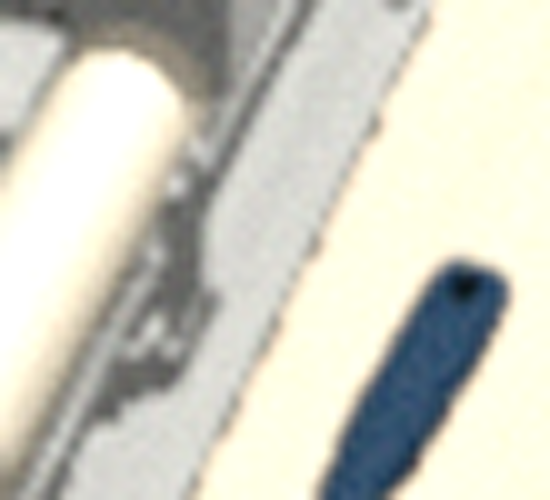

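The dark band keeps the daikon's colour (r/b 1.25) right up to y=-0.06. So it is shaded daikon, and its front end rests against the stop's face. The scene crop shows the same shaded rim running up to the plate. I'll hand in.

```bash
python3 -c "
from rig import bot
print(bot.job_done())"
```

```text
the job is handed in; nothing more can be done
None
```

I handed the job in: by my force and camera checks, the stop is in the middle notch (joint about 0.065) and the daikon's front end rests against it; the arm is clear and I saw nothing else move, but the hand-in returned no verdict.

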